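Lock the water-filter cartridge and restart the unit

ROBOT

A 6-joint arm with a two-finger parallel gripper is mounted at the origin on a cart in front of the work surface, level with it; the furniture and walls round the work are solid. World frame = base frame: x ahead of the robot, y to its left, z up, the work surface at z = 0. Lengths are in m, angles in rad, forces in N, time in s.
With the tool pointing down it reaches from about 0.425 to 0.95 m from the base axis. Payload 3.5 kg.
Tool frame: the origin (TCP) lies at the very end of the fingers, on their centre line; the grasp point (between the pads) lies ctrl.pinch_z behind it (ctrl.pinch_z is the distance from the TCP to the grasp point, in m); z points along the fingers, y is the line along which they close (so a half turn about z gives the same grasp; the last joint's range is limited). The gripper opens to 85 mm and grips with 20 to 120 N. Pads are 22 mm wide; open, the fingers measure 114 mm over their backs; the gripper's body (76 mm by 85 mm) begins 54 mm behind the grasp point. The pads swing forward as they close: fully open they stand 13 mm farther back than shut.
Start: joints at [-1.298, 0.286, 1.577, -0, 1.279, -0.15], TCP at [0.277, -0.616, 0.231] pointing down, gripper open.
Joint ranges: [-2.77, 2.77], [-0.9, 2.22], [0.21, 2.48], [-1.53, 4.67], [0.24, 2.81], [-2.84, 2.84]. Speed limits (rad/s): [2.79, 2.79, 3.14, 3.14, 3.14, 3.14].

INTERFACE

Orientations are given as a unit quaternion [x, y, z, w].
In Python, from plant import ctrl gives the robot as it stands.
- The arm moves only by the tool hand_motion, called after "Call:" as name(argument=value, ...), one argument or row to a line, values as JSON. Schema: {"type":"object","properties":{"motion":{"type":"array","items":{"type":"number"},"minItems":7,"maxItems":70},"grip_force":{"type":"number"},"only":{"type":"string"},"quiet":{"type":"boolean"},"lines":{"type":"string"}},"required":["motion"],"additionalProperties":false}. motion is one flat list of numbers that holds 1 to 10 rows one after another, with no inner brackets; each row has 7 numbers: dx, dy, dz in shares of 1 m (1.0 is 1 m), then a rotation vector rx, ry, rz in a scale on which 1.0 is pi rad, then the opening from 0.0 (shut) to 1.0 (fully open); each row is the pose to reach, as a shift and turn from the pose commanded when the call began, along the tool's axes at that moment; what a row does not reach only later rows make up. A row lasts 1/8 s, in which the tool goes at most 0.0625 m and 0.188 rad, less where a joint would pass 70% of its speed; a pose out of reach is approached as far as the arm can. The fingers move at their own pace and stop on an object; grip_force is the grip in N (left out, the last holds). Time passes only in rows, so rows that do not move let the fingers close. The tool returns the time, the measured TCP pose, the force, the opening and the grip force at its end. only (a regular expression) keeps the lines of the reply that match it, lines (a string "A,B") keeps lines A to B, and quiet returns only ok. Input that does not fit is refused with a message, and nothing moves.
- ctrl.get_state(): the state, without advancing time (a new reading comes with each control period).
- ctrl.read_camera(name): name is "side" or "top"; returns a dict with "pixels" (384x512x3 uint8, red, green, blue), "camera_matrix" (3x3 intrinsics, pixels), "xyz" and "orientation" of the camera in the world. Camera axes: x right, y down, z forward; pixel columns grow to the right and rows downward; lengths in m; the calibration is good to about 2 mm. A picture is of the moment at which its call begins. There is no depth.
- ctrl.sign_off(): hands the job in; it is judged then, once.
Trained networks look in the newest picture that a camera, given by its name, has taken for a name from the list of things; names that differ only in an ending like _2 or _b are one class to them, and where a whole thing is asked for, a point or a joint stands for the part that bears it (a point fixed in the world has none). Each returns a list of dicts, best first, with "conf" (0 to 1); they miss things now and then, are a little off and sometimes report something else, mostly with a low value. They report only what shows in the picture. A call takes as long as a camera call.
- ctrl.recognise(camera, thing): "position" ([x, y, z] in m, in world coordinates, good to about 4 mm: the middle of the surface that is visible of it).
- ctrl.masks_of(camera, thing): "region" (384x512 bool, what is visible of it).
- ctrl.mark_of(camera, thing): "position" ([x, y, z] in m, in world coordinates, good to about 4 mm: a listed point, or the origin of a listed thing).
The state is a dict: "time": time; "qpos": joint angles; "dq": joint speeds; "joint_efforts": joint torques, N m; "eef_pos": TCP position; "tcp_rot": TCP orientation; "contact_force": force on the tool from outside, world axes, zero at the start; "wrist_torque": the same for the moment, N m; "opening": opening from 0.0 (shut) to 1.0 (fully open); "finger_force": force on a finger pad.
Only numpy, scipy, OpenCV 4.12 (cv2) and the standard library are available. Lean on these libraries where they do the work, as an engineer would, in place of code of your own. Each camera call takes 0.05 s, during which the arm holds its last target. There are 200 camera calls.

TASK

The filter cartridge in the countertop water-filter unit has been changed: take the service key from its wooden stand, put its blade in the slot of the unit's cam lock and turn it clockwise, about a quarter turn, until it comes up against its stop. Put the key back in its stand, blade down and upright, and then press the round button fully down and, after it, the long bar button. Turn the lock with the key and not with the fingers, press no button before the lock is home, and do not disturb the mug, the bowl and the tin.

Things in the scene. Friction and masses are not known exactly. Their poses are not given: they have to be found in the camera images.
- filter_unit: White low countertop water-filter unit, fixed, 160 (x) x 210 (y) x 60 mm high. Origin: centre of its underside, z up. Its +x side has two hose stubs. In its top: the cam lock at (0, +50) mm, the round button at (+38, -58) mm, the bar button at (-38, -58) mm.
- lock_centre (a point): Centre of the steel cam's top face, flush with the unit's top, 60 mm above the worktop; axes as the unit's (do not turn with the cam). The cam is a disc of 64 mm diameter with one slot through its centre, 42 mm long, 8 mm wide, 24 mm deep. Two small raised bars beside the disc, along the unit's y, mark the slot's line when locked.
- cam (a joint): Turn of the cam in rad, growing clockwise from above. 0: slot along the unit's x; starts at 0 to 0.3; 1.57: hard stop, slot along the unit's y, in line with the raised bars (locked). About 0.12 N m of friction; stays where it is left. The blade has about 0.1 rad of play each way, so the key must turn somewhat further than the slot.
- service_key: Loose key, about 120 g, blade down in the stand. Origin: centre of the underside of its flange (50 mm diameter, 6 mm thick, rests on the cam when fully in); z up, x along blade and handle width. Blade below: 36 (x) x 4 (y) mm, 20 mm long, last 4 mm 32 x 2.5 mm. Flat black handle 64 (x) x 16 (y) mm, 24 to 74 mm above the origin. Same after half a turn about z.
- key_grip (a point): Middle of the key's handle, 50 mm above the key's origin, a good place for the centre of the finger pads, closing along the key's y on its 16 mm thickness. Axes as the key's.
- blade_tip (a point): Middle of the blade's lower end, 20 mm below the key's origin.
- key_stand: Light wooden key stand, a fixed block 100 (x) x 70 (y) x 40 mm high. Origin: centre of its underside, z up. In its top, centred, is a slot 48 mm (x) x 12 mm (y), 30 mm deep, for the key's blade; the key's flange rests on the top.
- stand_slot (a point): Centre of the mouth of the stand's slot, on the stand's top, 40 mm above the worktop. Axes as the stand's.
- round_key (a joint): Travel of the round button in m: 0 up, 0.006 fully down; spring 2 N at first, 5 N fully down; springs back.
- round_key_top (a point): Centre of the top of the round button (grey, 34 mm diameter), 10 mm above the unit's top when up.
- bar_key (a joint): Travel of the long bar button in m: 0 up, 0.006 fully down; spring 2 N at first, 5 N fully down; springs back.
- bar_key_top (a point): Centre of the top of the bar button (grey, 24 mm along the unit's x, 64 mm along its y), 10 mm above the unit's top when up.
- mug: Small patterned white mug, 58 x 84 x 49 mm, a bystander. Origin: centre of its underside.
- bowl: Small white pinch bowl, 68 mm diameter, 35 mm high, a bystander. Origin: centre of its underside.
- tin: Food tin, 87 mm diameter, 40 mm high, a bystander. Origin: centre of its underside.

How it is judged:
On the way, in this order (a step that is already met when the one before it is completed fails the run):
1. the key's blade is in the cam's slot, at least 10 mm deep (horizontal distance between blade_tip and lock_centre below 0.008 m and z of blade_tip in the frame of lock_centre below -0.01 m), for 0.1 s.
2. the key, still in the slot, has turned the cam to its stop (value of joint cam above 1.45 rad and horizontal distance between blade_tip and lock_centre below 0.01 m and z of blade_tip in the frame of lock_centre below -0.005 m), for 0.1 s.
3. the key stands in its stand again and is let go (horizontal distance between blade_tip and stand_slot below 0.012 m and z of blade_tip in the frame of key_stand below 0.025 m and angle between service_key's own z axis and vertical below 0.1 rad and contact force between the fingers and service_key below 0.1 N), for 0.2 s.
4. the round button is pressed down (value of joint round_key above 0.0045 m and value of joint bar_key below 0.002 m), for 0.04 s.
5. the bar button is pressed down after it (value of joint bar_key above 0.0045 m and value of joint round_key below 0.002 m), for 0.04 s.
At the end, for the whole second after the job is handed in: The cam is locked (1.45 rad or more, stop at 1.57); the key stands at rest in its stand with its blade tip within 12 mm of the slot's centre (seen from above) and at least 15 mm below the stand's top, tilted under 0.1 rad; both buttons are up again (value of joint cam above 1.45 rad and horizontal distance between blade_tip and stand_slot below 0.012 m and z of blade_tip in the frame of key_stand below 0.025 m and angle between service_key's own z axis and vertical below 0.1 rad and linear speed of service_key below 0.01 m/s and value of joint each of round_key, bar_key below 0.0015 m); the robot touches nothing.
It fails at once if a button is pressed before the lock is home (value of joint cam below 1.45 rad and value of joint any of round_key, bar_key above 0.003 m).
It fails at once if the fingers push on the cam (contact force between the fingers and cam above 2 N).
It fails at once if the mug, bowl or tin is moved by more than 30 mm (distance of any of mug, bowl, tin from where it was at the start of the episode above 0.03 m).
It also fails if it takes over 66 s, if anything falls off the work surface, if the arm or the gripper's body presses on something with over 40 N, if the wrist force passes 120 N, or if a joint passes its speed limit or range.

## Working session

There is one attempt and no reset: what is moved stays moved. The work goes in short steps, Python scripts to look and compute and a tool call to move; the robot and the scene stay as the last step left them, time stands still between calls to the robot, and variables do not carry over. Pictures are saved under pics/ and viewed, at most 10 in all, crops included, and the job is handed in when it is done.

```bash
ls; mkdir -p pics; cat > h.py <<'E'
import numpy as np, cv2
from plant import ctrl
from scipy.spatial.transform import Rotation as R
def cam(n):
    c=ctrl.read_camera(n); return c
def ray(c,u,v,z):
    K=np.array(c["camera_matrix"]);d=R.from_quat(c["orientation"]).apply(np.linalg.solve(K,[u,v,1.]));o=np.array(c["xyz"])
    return o+d*(z-o[2])/d[2]
def proj(c,p):
    q=R.from_quat(c["orientation"]).inv().apply(np.array(p)-c["xyz"]);k=np.array(c["camera_matrix"])@q;return k[:2]/k[2]
def save(c,n,box=None,s=1):
    im=c["pixels"][:,:,::-1]
    if box: im=im[box[1]:box[3],box[0]:box[2]]
    cv2.imwrite("pics/"+n,cv2.resize(im,None,fx=s,fy=s,interpolation=cv2.INTER_CUBIC))
E
python3 - <<'E'
from h import *
np.set_printoptions(precision=4,suppress=True)
for n in("top","side"):
    c=cam(n);save(c,n+"0.png");print(n,c["xyz"],c["orientation"],c["camera_matrix"])
    for t in "filter_unit lock_centre service_key key_grip key_stand stand_slot round_key_top bar_key_top mug bowl tin".split():
        r=ctrl.mark_of(n,t);print(t,[(np.round(x["position"],4),round(x["conf"],2)) for x in r[:2]])
s=ctrl.get_state();print(s["eef_pos"],s["tcp_rot"],s["opening"],s["time"],ctrl.pinch_z)
E
```

```text
pics
top [ 0.4127 -0.1117  1.1259] [-0.7002  0.7112 -0.0463  0.0423] [[386.4688   0.     258.2455]
 [  0.     386.4688 193.4033]
 [  0.       0.       1.    ]]
filter_unit [(array([ 0.4499, -0.2396,  0.0041]), 0.9)]
lock_centre [(array([ 0.4656, -0.191 ,  0.0573]), 0.71), (array([ 0.4513, -0.2362, -0.0008]), 0.34)]
service_key [(array([0.4778, 0.2018, 0.0398]), 0.84)]
key_grip [(array([0.4794, 0.2032, 0.0944]), 0.75), (array([ 0.4524, -0.2389,  0.0011]), 0.64)]
key_stand [(array([0.4776, 0.2036, 0.0012]), 0.81)]
stand_slot [(array([0.48  , 0.2031, 0.0415]), 0.81)]
round_key_top [(array([ 0.4793, -0.3019,  0.068 ]), 0.68)]
bar_key_top [(array([ 0.4029, -0.2897,  0.0693]), 0.7)]
mug [(array([ 0.6851,  0.209 , -0.0001]), 0.56)]
bowl [(array([ 0.6833, -0.177 ,  0.0031]), 0.97)]
tin [(array([ 0.5003, -0.4451,  0.0008]), 0.71), (array([ 0.482 , -0.3013,  0.0702]), 0.57)]
side [-0.3133  0.311   1.1626] [-0.4868  0.7973 -0.2996  0.1939] [[492.6459   0.     246.7174]
 [  0.     492.6459 193.7211]
 [  0.       0.       1.    ]]
filter_unit [(array([ 0.4474, -0.2379, -0.0023]), 0.58)]
lock_centre []
service_key [(array([0.4808, 0.2007, 0.0434]), 0.68)]
key_grip [(array([0.4763, 0.2021, 0.092 ]), 0.9)]
key_stand [(array([0.4808, 0.2014, 0.0001]), 0.81)]
stand_slot [(array([0.4784, 0.201 , 0.0428]), 0.71), (array([ 0.5029, -0.4504,  0.0008]), 0.27)]
round_key_top [(array([ 0.4754, -0.3009,  0.0668]), 0.64)]
bar_key_top [(array([ 0.403 , -0.2908,  0.0692]), 0.53)]
mug [(array([0.6803, 0.2124, 0.0018]), 0.79)]
bowl [(array([ 0.6838, -0.1768,  0.0008]), 0.71)]
tin [(array([ 0.5011, -0.4494,  0.0003]), 0.65), (array([0.4769, 0.1993, 0.0474]), 0.33)]
[ 0.277  -0.6155  0.2313] [ 0.9777  0.2098 -0.     -0.    ] 1.0026943092604945 1.2 0.0187
```

View pics/top0.png

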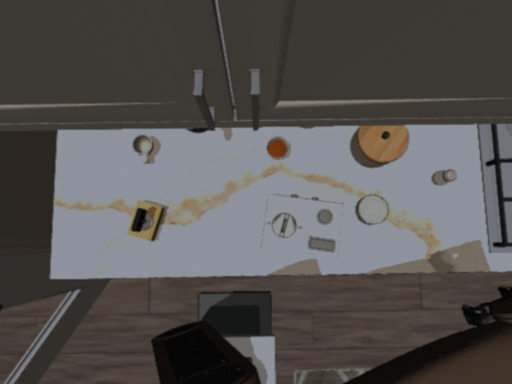

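```bash
python3 - <<'E'
from h import *
im=cv2.imread("pics/top0.png");c=cam("top")
def ori(t,z):
    m=ctrl.masks_of("top",t)
    if not m: print(t,None);return
    m=m[0]["region"].astype(np.uint8);cs=max(cv2.findContours(m,0,2)[0],key=cv2.contourArea)
    w=np.array([ray(c,u,v,z)[:2] for u,v in cs[:,0,:]],np.float32)
    r=cv2.minAreaRect(w*1000);b=cv2.boxPoints(r)
    e=b[1]-b[0];f=b[2]-b[1];L=max((e,f),key=np.linalg.norm);print(t,r,"long dir deg",np.degrees(np.arctan2(L[1],L[0])))
ori("filter_unit",.06);ori("key_stand",.04);ori("service_key",.114);ori("bar_key",.07);ori("key_grip",.114);ori("cam",.06);ori("tin",.04)
a=proj(c,[.466,-.19,.06]).astype(int);b=proj(c,[.479,.202,.09]).astype(int);print(a,b)
o=[cv2.resize(im[p[1]-40:p[1]+40,p[0]-40:p[0]+40],None,fx=5,fy=5,interpolation=2) for p in(a,b)]
cv2.imwrite("pics/crop0.png",np.hstack(o))
E
```

```text
filter_unit ((474.6797180175781, 199.7133026123047), (52.68359375, 65.90557861328125), 72.77155303955078) long dir deg -17.228434
key_stand ((477.49151611328125, 196.84054565429688), (82.78788757324219, 102.53484344482422), 72.21080017089844) long dir deg -17.789198
service_key ((471.53460693359375, 183.927978515625), (48.361785888671875, 62.56765365600586), 72.76573181152344) long dir deg -17.234278
bar_key ((405.2145080566406, -288.3203430175781), (63.63239288330078, 23.5202579498291), 81.54539489746094) long dir deg 81.545395
key_grip ((470.6069641113281, 184.6525421142578), (49.19685745239258, 61.82422637939453), 72.77149200439453) long dir deg -17.228514
cam ((458.4007263183594, -188.32110595703125), (60.75727081298828, 60.41354751586914), 89.08912658691406) long dir deg 89.0891
tin ((500.4864501953125, -437.95233154296875), (93.80908966064453, 84.89054870605469), 89.0973129272461) long dir deg 89.0973
[284 222] [138 219]
```

View pics/crop0.png

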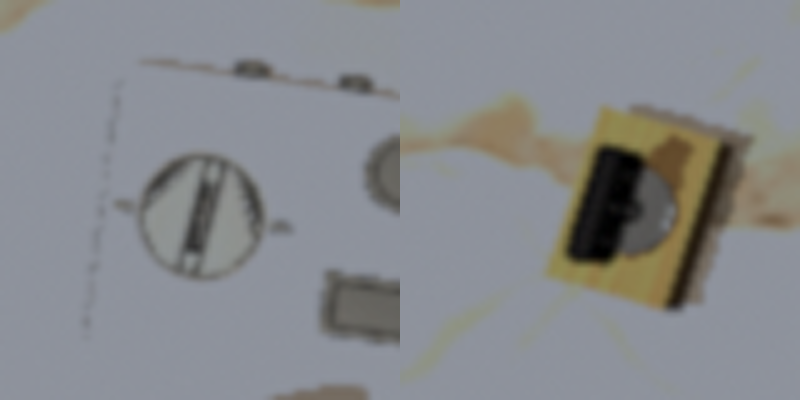

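The picture shows the unit with the cam at about (284,222), its slot close to the unit's x, and the key in its stand at about (145,220). Now I'll refine the lock and slot, then start moving.

```bash
cat > fit.py <<'E'
from h import *
np.set_printoptions(precision=4,suppress=True)
for n in("top","side"):
    c=cam(n);save(c,n+"1.png")
    for t,z in(("cam",.06),("lock_centre",.06),("bar_key",.07),("round_key",.07),("service_key",.114),("key_stand",.04)):
        r=ctrl.masks_of(n,t)
        if not r: print(n,t,None);continue
        m=r[0]["region"];v,u=np.nonzero(m);w=np.array([ray(c,a,b,z) for a,b in zip(u,v)])[:,:2].astype(np.float32)
        h=cv2.convexHull(w*1000);q=cv2.minAreaRect(h);print(n,t,round(r[0]["conf"],2),np.round(q[0],1),np.round(q[1],1),round(q[2],1),w.mean(0)*1000)
    # rectified top view of the cam at z=.06, 0.25mm/px ; rows = -x, cols = -y
    cx,cy=.457,-.189;P=np.float32([[cx+.05,cy+.05],[cx+.05,cy-.05],[cx-.05,cy+.05],[cx-.05,cy-.05]])
    s=np.float32([proj(c,[x,y,.06]) for x,y in P]);d=np.float32([[0,0],[400,0],[0,400],[400,400]])
    cv2.imwrite(f"pics/rect_{n}.png",cv2.warpPerspective(c["pixels"][:,:,::-1],cv2.getPerspectiveTransform(s,d),(400,400),flags=2))
a=[cv2.imread(f"pics/rect_{n}.png") for n in("top","side")];cv2.imwrite("pics/rect.png",np.hstack(a))
E
python3 fit.py
```

```text
top cam 0.95 [ 458.4 -187. ] [58.  54.9] 89.1 [ 458.2588 -187.8804]
top lock_centre 0.91 [ 454.7 -239. ] [214.5 169.1] 82.0 [ 451.1544 -238.3642]
top bar_key 0.55 [ 405.  -288.4] [63.8 24.7] 82.0 [ 404.7972 -288.3925]
top round_key 0.65 [ 479.3 -300.4] [33.  30.1] 89.1 [ 480.1667 -301.1125]
top service_key 0.92 [472.9 183.8] [48.9 62.8] 74.5 [474.6704 186.9735]
top key_stand 0.57 [478.1 198.5] [81.9 99.7] 72.9 [477.4133 192.7922]
side cam None
side lock_centre 0.56 [ 400.8 -288. ] [117.6 245.6] 45.9 [ 402.8715 -273.8965]
side bar_key 0.56 [ 404.3 -286.7] [65.  29.1] 82.1 [ 403.4131 -285.5851]
side round_key None
side service_key 0.8 [455.2 211. ] [99.8 42.7] 2.0 [444.4082 207.5621]
side key_stand 0.6 [467.  205.1] [ 73.2 126.4] 72.9 [455.6846 207.0362]
```

View pics/rect.png

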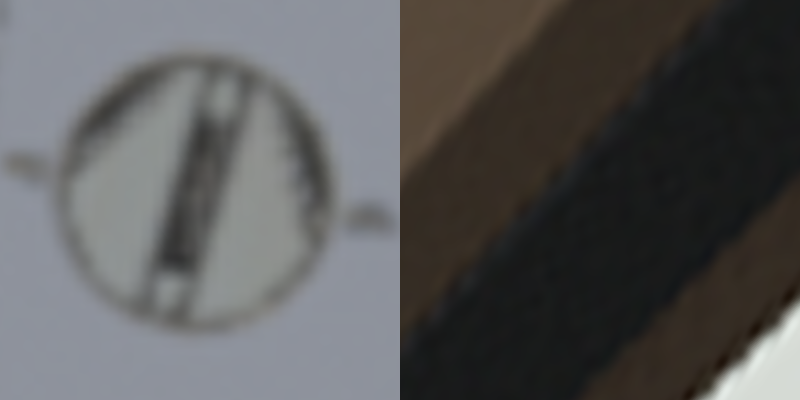

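```bash
cat > go.py <<'E'
# usage: go.py x y z yaw_deg : shift/turn from current pose in tool axes
import sys
from h import *
x,y,z,yaw=map(float,sys.argv[1:])
s=ctrl.get_state();T=R.from_quat(s["tcp_rot"]);p=np.array(s["eef_pos"])
a=np.radians(yaw);G=R.from_matrix(np.array([[np.cos(a),np.sin(a),0],[np.sin(a),-np.cos(a),0],[0,0,-1]]).T.reshape(3,3).T)
print("d",np.round(T.inv().apply(np.array([x,y,z])-p),4),"rv",np.round((T.inv()*G).as_rotvec(),4))
m=T.as_matrix();print("yaw",np.degrees(np.arctan2(m[1,0],m[0,0])),"q",np.round(s["qpos"],2),"F",np.round(s["contact_force"],2),"tau",np.round(s["wrist_torque"],3))
E
python3 go.py .479 .202 .2 162.8
```

```text
d [ 0.5197 -0.6627  0.0313] rv [-0.     -0.     -2.4186]
yaw 24.222532047876427 q [-1.3   0.29  1.58 -0.    1.28 -0.15] F [0.45 0.56 0.09] tau [-0.002  0.059  0.017]
```

The manual's scale: turns go in shares of pi rad. Converting my numbers, -1.4 rad / 3.1416 = -0.4456.

Call:
hand_motion(
  motion=[0.044, -0.037, 0, 0, 0, -0.0541, 1, 0.089, -0.074, 0, 0, 0, -0.1114, 1, 0.133, -0.111, 0, 0, 0, -0.1655, 1, 0.177, -0.148, 0, 0, 0, -0.2228, 1, 0.222, -0.185, 0, 0, 0, -0.2769, 1, 0.266, -0.222, 0, 0, 0, -0.3342, 1, 0.311, -0.259, 0, 0, 0, -0.3883, 1, 0.355, -0.296, 0, 0, 0, -0.4456, 1, 0.378, -0.348, 0, 0, 0, -0.4997, 1, 0.4, -0.4, 0, 0, 0, -0.5539, 1],
  grip_force=40,
)

```text
time: 3.55
eef_pos: [0.4777, -0.0848, 0.2315]
tcp_rot: [0.468, 0.884, 0.0, 0.0]
contact_force: [-0.4, -0.1, 0.3]
opening: 1.004
finger_force: 0.0
```

```bash
python3 go.py .479 .202 .17 162.8
```

```text
d [0.2364 0.1624 0.0615] rv [ 3.000e-04  6.000e-04 -6.729e-01]
yaw 124.24299117503068 q [-0.39 -0.14  2.03  0.    1.25 -0.98] F [-0.41 -0.06  0.28] tau [ 0.002  0.002 -0.023]
```

To row units: -0.673 rad / 3.1416 = -0.2142.

Call:
hand_motion(
  motion=[0.04, 0.027, 0.01, 0, 0, -0.0414, 1, 0.08, 0.054, 0.02, 0, 0, -0.0828, 1, 0.12, 0.081, 0.03, 0, 0, -0.1273, 1, 0.16, 0.108, 0.04, 0, 0, -0.1687, 1, 0.2, 0.135, 0.05, 0, 0, -0.2101, 1, 0.236, 0.162, 0.06, 0, 0, -0.2142, 1, 0.236, 0.162, 0.06, 0, 0, -0.2142, 1],
)

```text
time: 4.42
eef_pos: [0.4795, 0.2019, 0.1705]
tcp_rot: [0.15, 0.989, -0.0, -0.001]
contact_force: [-0.7, 0.0, -0.2]
opening: 1.003
finger_force: 0.0
```

```bash
python3 go.py .479 .202 .0713 162.8; python3 - <<'E'
from h import *
a=cam("top");b=cam("side")
out=[]
for n,c in(("top",a),("side",b)):
    for t in("key_grip","stand_slot","service_key"):
        print(n,t,[(np.round(x["position"],4),round(x["conf"],2)) for x in ctrl.mark_of(n,t)[:1]])
    p=proj(c,[.479,.202,.09]).astype(int);f=c["pixels"][max(p[1]-50,0):p[1]+50,p[0]-50:p[0]+50,::-1];out.append(cv2.resize(f,(400,400),interpolation=2))
cv2.imwrite("pics/g1.png",np.hstack(out))
E
```

```text
d [0.0004 0.     0.0992] rv [-0.0005 -0.0015 -0.0013]
yaw 162.72535563454093 q [ 0.2   0.    2.01  0.    1.13 -1.07] F [-0.7   0.05 -0.2 ] tau [ 0.017  0.028 -0.003]
top key_grip [(array([0.4804, 0.2026, 0.0919]), 0.54)]
top stand_slot [(array([0.4796, 0.2026, 0.0407]), 0.7)]
top service_key [(array([0.4755, 0.202 , 0.0392]), 0.56)]
side key_grip [(array([0.4764, 0.2034, 0.0931]), 0.62)]
side stand_slot [(array([0.4815, 0.2029, 0.0443]), 0.7)]
side service_key [(array([0.4797, 0.1991, 0.0471]), 0.79)]
```

View pics/g1.png

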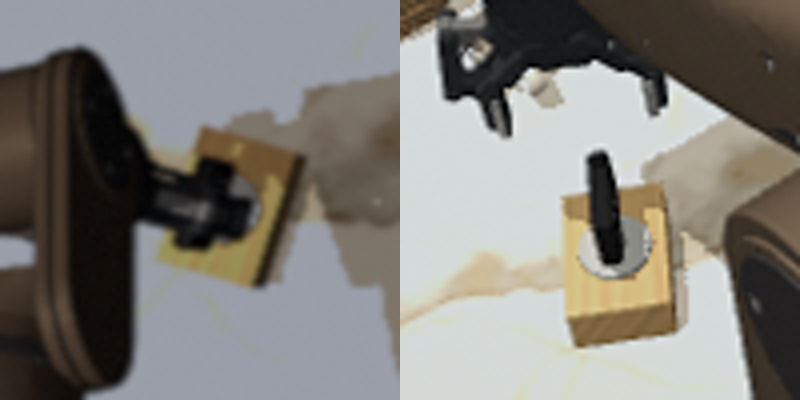

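The fingers straddle the handle (side crop: handle at (605,205), fingers at (495,115) and (655,90)). I'll go down and grip.

Call:
hand_motion(
  motion=[0, 0, 0.04, 0, 0, 0, 1, 0, 0, 0.08, 0, 0, 0, 1, 0, 0, 0.099, 0, 0, 0, 1, 0, 0, 0.099, 0, 0, 0, 0, 0, 0, 0.099, 0, 0, 0, 0, 0, 0, 0.099, 0, 0, 0, 0, 0, 0, 0.099, 0, 0, 0, 0, 0, 0, 0.099, 0, 0, 0, 0, 0, 0, 0.099, 0, 0, 0, 0],
  grip_force=60,
)

```text
time: 5.95
eef_pos: [0.4814, 0.1998, 0.0736]
tcp_rot: [0.152, 0.988, 0.0, 0.001]
contact_force: [0.7, 0.1, 6.1]
opening: 0.181
finger_force: 59.4
```

```bash
python3 go.py .479 .202 .0713 162.8
```

```text
d [0.0029 0.0014 0.0023] rv [ 0.0009  0.002  -0.0054]
yaw 162.4878654907103 q [ 0.2   0.14  2.07 -0.    0.93 -1.07] F [0.68 0.08 6.1 ] tau [-0.142  0.125 -0.012]
```

Call:
hand_motion(
  motion=[0, 0, -0.02, 0, 0, 0, 0, 0, 0, -0.05, 0, 0, 0, 0, 0, 0, -0.1, 0, 0, 0, 0, 0, 0, -0.1, 0, 0, 0, 0],
)

```text
time: 6.45
eef_pos: [0.4828, 0.2002, 0.1764]
tcp_rot: [0.152, 0.988, 0.002, 0.004]
contact_force: [0.8, 0.4, -1.6]
opening: 0.183
finger_force: 58.7
```

```bash
python3 go.py .459 -.188 .17 164.4
```

```text
d [-0.0941 -0.3774  0.0055] rv [ 0.0041  0.0072 -0.0334]
yaw 162.4845262817247 q [ 0.2  -0.    2.    0.    1.13 -1.07] F [ 0.76  0.42 -1.64] tau [ 0.006 -0.022 -0.037]
```

To row units: -0.033 rad / 3.1416 = -0.0105.

Call:
hand_motion(
  motion=[-0.012, -0.047, 0, 0, 0, 0, 0, -0.024, -0.094, 0, 0, 0, -0.0032, 0, -0.036, -0.142, 0, 0, 0, -0.0064, 0, -0.047, -0.189, 0, 0, 0, -0.0095, 0, -0.059, -0.236, 0, 0, 0, -0.0105, 0, -0.071, -0.283, 0, 0, 0, -0.0105, 0, -0.082, -0.33, 0, 0, 0, -0.0105, 0, -0.094, -0.377, 0, 0, 0, -0.0105, 0, -0.094, -0.377, 0.02, 0, 0, -0.0105, 0, -0.094, -0.377, 0.03, 0, 0, -0.0105, 0],
)

```text
time: 7.7
eef_pos: [0.4546, -0.1875, 0.1391]
tcp_rot: [0.137, 0.991, 0.001, -0.003]
contact_force: [-0.1, 0.1, -2.2]
opening: 0.182
finger_force: 59.3
```

```bash
python3 go.py .459 -.188 .12 164.4
python3 - <<'E'
from h import *
out=[]
for n in("top","side"):
    c=cam(n)
    for t in("key_grip","blade_tip","service_key","lock_centre"):
        print(n,t,[(np.round(x["position"],4),round(x["conf"],2)) for x in ctrl.mark_of(n,t)[:1]])
    p=proj(c,[.459,-.188,.07]).astype(int);f=c["pixels"][p[1]-50:p[1]+50,p[0]-50:p[0]+50,::-1];out.append(cv2.resize(f,(400,400),interpolation=2));print(p)
cv2.imwrite("pics/l1.png",np.hstack(out))
s=ctrl.get_state();print(s["eef_pos"])
E
```

```text
d [-0.0045  0.0007  0.0191] rv [ 0.0021 -0.0054 -0.0019]
yaw 164.29221899457062 q [-0.6  -0.02  2.09  0.    1.07 -1.89] F [-0.1   0.08 -2.22] tau [0.032 0.016 0.067]
top key_grip []
top blade_tip []
top service_key []
top lock_centre [(array([ 0.4636, -0.1905,  0.0583]), 0.9)]
[284 224]
side key_grip []
side blade_tip [(array([0.4809, 0.2025, 0.0434]), 0.37)]
side service_key []
side lock_centre []
[286 209]
[ 0.45690463 -0.18812514  0.14296555]
```

View pics/l1.png

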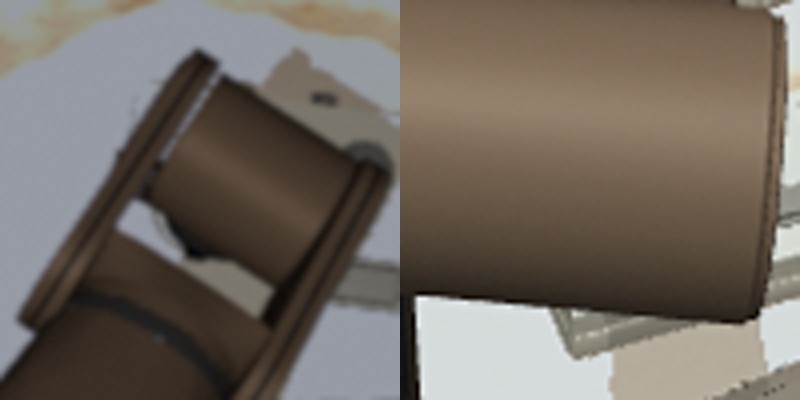

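Call:
hand_motion(
  motion=[-0.002, 0, 0.012, 0, 0, 0, 0, -0.002, 0, 0.024, 0, 0, 0, 0, -0.002, 0, 0.024, 0, 0, 0, 0, -0.002, 0, 0.024, 0, 0, 0, 0, -0.002, 0, 0.024, 0, 0, 0, 0],
)

```text
time: 8.82
eef_pos: [0.4587, -0.189, 0.1187]
tcp_rot: [0.136, 0.991, -0.0, 0.0]
contact_force: [0.6, 0.7, -0.2]
opening: 0.181
finger_force: 59.3
```

```bash
python3 go.py .459 -.188 .1136 164.4
```

```text
d [-0.      0.001   0.0051] rv [-0.0002  0.0007 -0.0006]
yaw 164.36648711188232 q [-0.6   0.02  2.1   0.    1.02 -1.89] F [ 0.64  0.69 -0.17] tau [ 0.062 -0.046 -0.009]
```

Settled just over the lock. I'll feel down to 7 mm below the rim.

Call:
hand_motion(
  motion=[0, 0, 0.004, 0, 0, 0, 0, 0, 0, 0.008, 0, 0, 0, 0, 0, 0, 0.011, 0, 0, 0, 0, 0, 0, 0.011, 0, 0, 0, 0],
)

```text
time: 9.32
eef_pos: [0.4588, -0.189, 0.1086]
tcp_rot: [0.136, 0.991, -0.0, -0.0]
contact_force: [-1.5, 0.9, 6.5]
opening: 0.176
finger_force: 60.4
```

```bash
python3 go.py .459 -.188 .0936 164.4
```

```text
d [0.0001 0.001  0.015 ] rv [-0.0001 -0.     -0.0005]
yaw 164.37261228583705 q [-0.6   0.03  2.11 -0.    1.   -1.89] F [-1.45  0.89  6.53] tau [ 0.279  0.431 -0.049]
```

Call:
hand_motion(
  motion=[-0.001, 0, 0, 0, 0, 0, 0, -0.002, 0, 0.001, 0, 0, 0, 0, -0.002, 0, 0.002, 0, 0, 0, 0, -0.002, 0, 0.002, 0, 0, 0, 0],
)

```text
time: 9.82
eef_pos: [0.4601, -0.1891, 0.1048]
tcp_rot: [0.136, 0.991, 0.0, -0.0]
contact_force: [-0.6, 0.9, -1.1]
opening: 0.182
finger_force: 59.2
```

```bash
python3 go.py .459 -.188 .0936 164.4
```

```text
d [0.0014 0.0008 0.0112] rv [ 0.0003 -0.0005 -0.0006]
yaw 164.36652868614775 q [-0.59  0.04  2.11  0.    1.   -1.89] F [-0.6   0.87 -1.08] tau [-0.008  0.03  -0.001]
```

Call:
hand_motion(
  motion=[0, 0.001, 0, 0, 0, 0, 0, 0, 0.0015, 0, 0, 0, 0, 0, 0, 0.0015, 0, 0, 0, 0, 0],
)

```text
time: 10.2
eef_pos: [0.4604, -0.1882, 0.105]
tcp_rot: [0.136, 0.991, -0.001, -0.0]
contact_force: [-0.8, -2.2, -3.0]
opening: 0.174
finger_force: 58.9
```

```bash
python3 go.py .459 -.188 .0936 164.4
```

```text
d [ 0.0014 -0.0002  0.0114] rv [-0.0012 -0.0006 -0.0001]
yaw 164.3927959681881 q [-0.59  0.04  2.11 -0.    1.   -1.89] F [-0.75 -2.16 -3.02] tau [-0.645  0.213 -0.089]
```

The blade slipped in after the x shift, and the slot wall can be felt on +y. I'll back off and go down.

Call:
hand_motion(
  motion=[0, -0.0013, 0.002, 0, 0, 0, 0, 0, -0.0013, 0.005, 0, 0, 0, 0, 0, -0.0013, 0.008, 0, 0, 0, 0, 0, -0.0013, 0.009, 0, 0, 0, 0, 0, -0.0013, 0.009, 0, 0, 0, 0],
)

```text
time: 10.82
eef_pos: [0.4604, -0.189, 0.0962]
tcp_rot: [0.136, 0.991, 0.0, -0.0]
contact_force: [-0.8, -0.7, -1.2]
opening: 0.182
finger_force: 59.2
```

```bash
python3 go.py .459 -.188 .0936 164.4
```

```text
d [0.0016 0.0006 0.0026] rv [ 0.0002 -0.0002 -0.0005]
yaw 164.3698009599565 q [-0.59  0.05  2.11  0.    0.98 -1.89] F [-0.84 -0.73 -1.19] tau [-0.02   0.002 -0.015]
```

To row units: 0.76 rad / 3.1416 = 0.2419.

Call:
hand_motion(
  motion=[0, 0, 0, 0, 0, 0.0382, 0, 0, 0, 0, 0, 0, 0.0796, 0, 0, 0, 0, 0, 0, 0.121, 0, 0, 0, 0, 0, 0, 0.1623, 0, 0, 0, 0, 0, 0, 0.2037, 0, 0, 0, 0, 0, 0, 0.2419, 0, 0, 0, 0, 0, 0, 0.2419, 0],
)

```text
time: 11.7
eef_pos: [0.4593, -0.1907, 0.0964]
tcp_rot: [0.493, 0.87, -0.002, -0.0]
contact_force: [-3.3, -4.5, -1.2]
opening: 0.177
finger_force: 59.3
```

```bash
python3 go.py .4604 -.189 .0962 75
```

```text
d [0.0009 0.0018 0.0002] rv [-0.0038  0.0034  0.8015]
yaw 120.92544623241503 q [-0.6   0.05  2.11 -0.01  0.98 -1.13] F [-3.33 -4.54 -1.24] tau [-0.934  0.801  0.176]
```

To row units: 0.61 rad / 3.1416 = 0.1942.

Call:
hand_motion(
  motion=[-0.0008, -0.0016, 0, 0, 0, 0.0382, 0, -0.0008, -0.0016, 0, 0, 0, 0.0796, 0, -0.0008, -0.0016, 0, 0, 0, 0.121, 0, -0.0008, -0.0016, 0, 0, 0, 0.1623, 0, -0.0008, -0.0016, 0, 0, 0, 0.1942, 0, -0.0008, -0.0016, 0, 0, 0, 0.1942, 0],
)

```text
time: 12.45
eef_pos: [0.4584, -0.1911, 0.0963]
tcp_rot: [0.731, 0.682, -0.001, -0.001]
contact_force: [-5.1, -1.8, 0.4]
opening: 0.18
finger_force: 59.5
```

```bash
python3 go.py .4593 -.1907 .0962 75
```

```text
d [0.0004 0.0009 0.0001] rv [-0.003   0.0015  0.1922]
yaw 86.01476329453061 q [-0.6   0.05  2.11 -0.    0.98 -0.53] F [-5.07 -1.79  0.39] tau [-0.48   1.028  0.139]
```

To row units: 0.2 rad / 3.1416 = 0.0637.

Call:
hand_motion(
  motion=[-0.0003, -0.0014, 0, 0, 0, 0.0286, 0, -0.0003, -0.0014, 0, 0, 0, 0.0509, 0, -0.0003, -0.0014, 0, 0, 0, 0.0637, 0, -0.0003, -0.0014, 0, 0, 0, 0.0637, 0],
)

```text
time: 12.95
eef_pos: [0.4578, -0.191, 0.0963]
tcp_rot: [0.796, 0.606, -0.0, -0.0]
contact_force: [-3.1, -1.4, -0.3]
opening: 0.178
finger_force: 59.4
```

```bash
python3 go.py .4593 -.1907 .0962 75
```

```text
d [0.0007 0.0014 0.0001] rv [-0.0006  0.0006 -0.008 ]
yaw 74.540595643899 q [-0.6   0.05  2.11 -0.    0.98 -0.33] F [-3.07 -1.39 -0.34] tau [-0.383  0.643  0.079]
```

To row units: 0.06 rad / 3.1416 = 0.0191.

Call:
hand_motion(
  motion=[-0.0003, -0.0006, 0, 0, 0, 0.0127, 0, -0.0003, -0.0006, 0, 0, 0, 0.0191, 0, -0.0003, -0.0006, 0, 0, 0, 0.0191, 0],
)

```text
time: 13.32
eef_pos: [0.4575, -0.191, 0.0964]
tcp_rot: [0.813, 0.582, -0.0, 0.0]
contact_force: [-1.0, -1.0, -1.2]
opening: 0.176
finger_force: 63.1
```

```bash
python3 go.py .4593 -.1907 .0962 75
```

```text
d [0.0008 0.0016 0.0002] rv [ 0.0002  0.0008 -0.0665]
yaw 71.19056315946744 q [-0.6   0.05  2.11 -0.    0.98 -0.27] F [-1.02 -0.95 -1.24] tau [-0.193  0.269  0.97 ]
```

Call:
hand_motion(
  motion=[0, 0, 0, 0, 0, 0.0127, 0, 0, 0, 0, 0, 0, 0.0191, 0, 0, 0, 0, 0, 0, 0.0191, 0],
)

```text
time: 13.7
eef_pos: [0.4574, -0.191, 0.0964]
tcp_rot: [0.83, 0.558, -0.0, 0.0]
contact_force: [-1.4, 0.2, -0.4]
opening: 0.181
finger_force: 84.7
```

```bash
python3 go.py .4593 -.1907 .0962 75
```

```text
d [0.001  0.0016 0.0002] rv [-1.000e-04  1.200e-03 -1.254e-01]
yaw 67.81247179089738 q [-0.6   0.05  2.11 -0.    0.98 -0.21] F [-1.39  0.21 -0.41] tau [-0.072  0.258  2.177]
```

Hard stop felt (2.2 N m). I'll unwind to the middle of the play and lift out.

To row units: -0.18 rad / 3.1416 = -0.0573.

Call:
hand_motion(
  motion=[0, 0, 0, 0, 0, -0.0318, 0, 0, 0, 0, 0, 0, -0.0573, 0, 0, 0, 0, 0, 0, -0.0573, 0],
)

```text
time: 14.08
eef_pos: [0.4582, -0.1912, 0.0965]
tcp_rot: [0.78, 0.625, 0.001, 0.001]
contact_force: [1.2, -1.5, -1.7]
opening: 0.183
finger_force: 59.2
```

```bash
python3 go.py .4593 -.1907 .0962 75
```

```text
d [0.0007 0.001  0.0004] rv [ 0.0028 -0.0014  0.0423]
yaw 77.42550731171156 q [-0.6   0.05  2.11  0.    0.98 -0.38] F [ 1.21 -1.51 -1.67] tau [-0.364 -0.149 -0.032]
```

Call:
hand_motion(
  motion=[0, 0, -0.01, 0, 0, 0, 0, 0, 0, -0.03, 0, 0, 0, 0, 0, 0, -0.05, 0, 0, 0, 0, 0, 0, -0.08, 0, 0, 0, 0, 0, 0, -0.08, 0, 0, 0, 0],
)

```text
time: 14.7
eef_pos: [0.4592, -0.1916, 0.1796]
tcp_rot: [0.779, 0.627, 0.002, 0.003]
contact_force: [0.1, 0.2, -1.4]
opening: 0.183
finger_force: 59.5
```

```bash
python3 go.py .4805 .202 .175 162.8
```

```text
d [ 0.3891 -0.0629  0.0038] rv [ 0.0045  0.0055 -1.485 ]
yaw 77.71668338131482 q [-0.6  -0.06  2.06  0.    1.14 -0.39] F [ 0.1   0.2  -1.37] tau [-0.014  0.071 -0.021]
```

To row units: -1.485 rad / 3.1416 = -0.4727.

Call:
hand_motion(
  motion=[0.045, -0.007, 0, 0, 0, -0.0541, 0, 0.09, -0.015, 0, 0, 0, -0.1082, 0, 0.135, -0.022, 0, 0, 0, -0.1623, 0, 0.18, -0.029, 0, 0, 0, -0.2165, 0, 0.225, -0.036, 0, 0, 0, -0.2706, 0, 0.27, -0.044, 0, 0, 0, -0.3247, 0, 0.315, -0.051, 0, 0, 0, -0.3788, 0, 0.36, -0.058, 0, 0, 0, -0.4329, 0, 0.389, -0.063, 0.02, 0, 0, -0.4727, 0, 0.389, -0.063, 0.03, 0, 0, -0.4727, 0],
)

```text
time: 15.95
eef_pos: [0.4758, 0.2041, 0.1439]
tcp_rot: [0.148, 0.989, -0.0, -0.002]
contact_force: [0.7, 0.2, -1.6]
opening: 0.179
finger_force: 59.3
```

Call:
hand_motion(
  motion=[0, 0, 0, 0, 0, 0, 0, 0, 0, 0, 0, 0, 0, 0],
)

```text
time: 16.2
eef_pos: [0.4778, 0.2018, 0.1465]
tcp_rot: [0.15, 0.989, 0.0, 0.0]
contact_force: [0.3, -0.9, -1.7]
opening: 0.181
finger_force: 59.3
```

```bash
python3 go.py .4805 .202 .1 162.8
python3 - <<'E'
from h import *
out=[]
P=[("top",[.458,-.19,.06],35),("side",[.48,.202,.09],50)]
for n,q,k in P:
    c=cam(n)
    for t in("key_grip","service_key","stand_slot","blade_tip"):
        print(n,t,[(np.round(x["position"],4),round(x["conf"],2)) for x in ctrl.mark_of(n,t)[:1]])
    p=proj(c,q).astype(int);f=c["pixels"][p[1]-k:p[1]+k,p[0]-k:p[0]+k,::-1];out.append(cv2.resize(f,(400,400),interpolation=2))
cv2.imwrite("pics/s1.png",np.hstack(out))
E
```

```text
d [-0.0025  0.001   0.0465] rv [ 0.      0.     -0.0001]
yaw 162.79663281070725 q [ 0.2   0.03  2.03  0.    1.08 -1.07] F [ 0.27 -0.91 -1.68] tau [-0.045 -0.009 -0.004]
top key_grip [(array([0.474 , 0.2019, 0.1654]), 0.73)]
top service_key [(array([0.4734, 0.2073, 0.1135]), 0.52)]
top stand_slot [(array([0.4803, 0.2036, 0.0386]), 0.85)]
top blade_tip [(array([0.4697, 0.2015, 0.0903]), 0.7)]
side key_grip [(array([0.4747, 0.205 , 0.1666]), 0.84)]
side service_key [(array([0.4781, 0.2034, 0.1195]), 0.64)]
side stand_slot [(array([0.4798, 0.2052, 0.042 ]), 0.66)]
side blade_tip [(array([0.4771, 0.2062, 0.0912]), 0.69)]
```

View pics/s1.png

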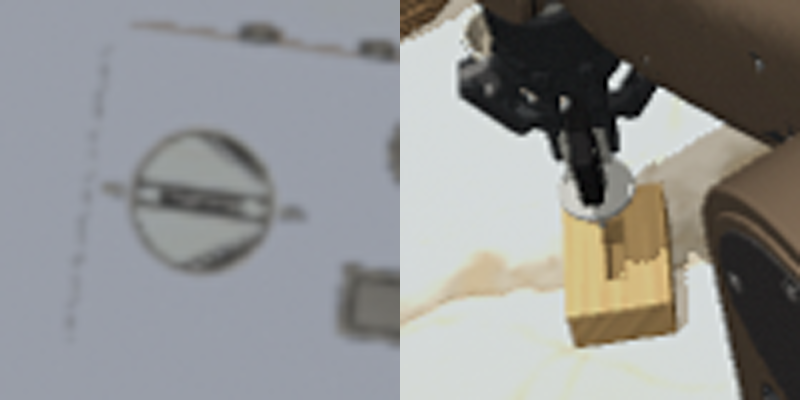

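The cam slot (205,200 left) is in line with the bars, so it is locked. The key hangs over the stand slot (610,235 right), about 4 mm off along the blade, so I'll correct that and lower it.

Call:
hand_motion(
  motion=[-0.0038, 0.002, 0.01, 0, 0, 0, 0, -0.0038, 0.002, 0.03, 0, 0, 0, 0, -0.0038, 0.002, 0.045, 0, 0, 0, 0, -0.0038, 0.002, 0.06, 0, 0, 0, 0, -0.0038, 0.002, 0.068, 0, 0, 0, 0, -0.0038, 0.002, 0.071, 0, 0, 0, 0, -0.0038, 0.002, 0.071, 0, 0, 0, 0],
)

```text
time: 17.58
eef_pos: [0.4821, 0.2035, 0.0755]
tcp_rot: [0.148, 0.989, 0.0, 0.0]
contact_force: [0.1, -0.2, -1.0]
opening: 0.179
finger_force: 59.3
```

```bash
python3 go.py .4805 .202 .0736 162.8
```

```text
d [ 0.0011 -0.0019  0.0019] rv [0.0002 0.0004 0.0024]
yaw 162.93814595180373 q [ 0.21  0.14  2.06  0.    0.94 -1.07] F [ 0.14 -0.18 -1.  ] tau [ 0.021 -0.047  0.022]
```

Free of contact; the last 2 mm, then release slowly.

Call:
hand_motion(
  motion=[0, 0, 0.001, 0, 0, 0, 0, 0, 0, 0.002, 0, 0, 0, 0, 0, 0, 0.002, 0, 0, 0, 0],
)

```text
time: 17.95
eef_pos: [0.4822, 0.2035, 0.0737]
tcp_rot: [0.148, 0.989, 0.0, 0.0]
contact_force: [-0.5, 0.3, -2.4]
opening: 0.178
finger_force: 59.6
```

```bash
python3 go.py .4805 .202 .0736 162.8
```

```text
d [ 0.0011 -0.0019  0.0001] rv [0.0005 0.0007 0.0024]
yaw 162.93880309658354 q [ 0.21  0.15  2.06  0.    0.94 -1.07] F [-0.46  0.33 -2.36] tau [ 0.006 -0.05  -0.017]
```

Call:
hand_motion(
  motion=[0, 0, 0.002, 0, 0, 0, 0.4, 0, 0, 0.002, 0, 0, 0, 0.8, 0, 0, 0.002, 0, 0, 0, 1, 0, 0, 0.002, 0, 0, 0, 1, 0, 0, 0.002, 0, 0, 0, 1, 0, 0, -0.02, 0, 0, 0, 1, 0, 0, -0.07, 0, 0, 0, 1, 0, 0, -0.12, 0, 0, 0, 1, 0, 0, -0.12, 0, 0, 0, 1],
)

```text
time: 19.08
eef_pos: [0.485, 0.2041, 0.199]
tcp_rot: [0.148, 0.989, 0.002, 0.005]
contact_force: [-1.0, -0.6, -0.7]
opening: 0.995
finger_force: 0.0
```

```bash
python3 go.py .4785 -.3015 .17 97
```

```text
d [-0.1419 -0.4854  0.0278] rv [0.0102 0.0054 1.1509]
yaw 162.9418836759776 q [ 0.21 -0.02  1.98  0.    1.17 -1.07] F [-0.96 -0.57 -0.7 ] tau [0.036 0.013 0.035]
```

Call:
hand_motion(
  motion=[-0.015, -0.053, 0, 0, 0, 0, 0.5, -0.031, -0.107, 0, 0, 0, 0, 0, -0.047, -0.161, 0, 0, 0, 0, 0, -0.063, -0.215, 0, 0, 0, 0, 0, -0.079, -0.269, 0, 0, 0, 0, 0, -0.095, -0.323, 0.01, 0, 0, 0, 0, -0.111, -0.377, 0.03, 0, 0, 0, 0, -0.127, -0.431, 0.05, 0, 0, 0, 0, -0.142, -0.485, 0.07, 0, 0, 0, 0, -0.142, -0.485, 0.08, 0, 0, 0, 0],
)

```text
time: 20.32
eef_pos: [0.4739, -0.3045, 0.1109]
tcp_rot: [0.151, 0.989, 0.001, -0.001]
contact_force: [0.8, 0.8, -0.7]
opening: 0.0
finger_force: 0.0
```

Call:
hand_motion(
  motion=[0, 0, 0, 0, 0, 0, 0, 0, 0, 0, 0, 0, 0, 0],
)

```text
time: 20.58
eef_pos: [0.4755, -0.3005, 0.1135]
tcp_rot: [0.148, 0.989, 0.0, -0.0]
contact_force: [-1.1, 0.2, 1.0]
opening: 0.001
finger_force: 0.0
```

```bash
python3 go.py .4795 -.301 .08 162.9
python3 - <<'E'
from h import *
out=[]
P=[("top",[.478,.202,.08],40),("side",[.478,.202,.06],50)]
for n,q,k in P:
    c=cam(n)
    for t in("service_key","stand_slot","blade_tip"):
        print(n,t,[(np.round(x["position"],4),round(x["conf"],2)) for x in ctrl.mark_of(n,t)[:1]])
    p=proj(c,q).astype(int);f=c["pixels"][p[1]-k:p[1]+k,p[0]-k:p[0]+k,::-1];out.append(cv2.resize(f,(400,400),interpolation=2))
cv2.imwrite("pics/s2.png",np.hstack(out))
E
```

```text
d [-0.0039  0.0007  0.0335] rv [ 0.0003 -0.0001  0.0023]
yaw 163.0312673014306 q [-0.74  0.17  1.95  0.    1.03 -2.02] F [-1.08  0.21  1.01] tau [ 0.015 -0.015  0.026]
top service_key [(array([0.4764, 0.2076, 0.0386]), 0.68)]
top stand_slot [(array([0.4783, 0.2017, 0.042 ]), 0.93)]
top blade_tip [(array([0.4755, 0.2023, 0.0194]), 0.71)]
side service_key [(array([0.4814, 0.2036, 0.0443]), 0.74)]
side stand_slot [(array([0.4805, 0.2055, 0.0433]), 0.61)]
side blade_tip [(array([0.478 , 0.2089, 0.0196]), 0.92)]
```

View pics/s2.png

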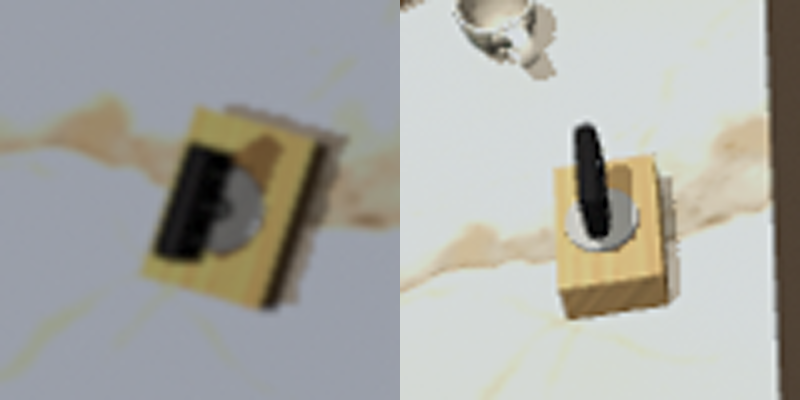

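The key is upright in its stand, handle at (190,205) and (590,180), flange seated. Now I'll press the round button.

Call:
hand_motion(
  motion=[-0.004, 0, 0.02, 0, 0, 0, 0, -0.004, 0, 0.035, 0, 0, 0, 0, -0.004, 0, 0.043, 0, 0, 0, 0, -0.004, 0, 0.048, 0, 0, 0, 0, -0.004, 0, 0.051, 0, 0, 0, 0, -0.004, 0, 0.051, 0, 0, 0, 0, -0.004, 0, 0.051, 0, 0, 0, 0],
)

```text
time: 21.85
eef_pos: [0.4785, -0.3025, 0.0639]
tcp_rot: [0.148, 0.989, 0.001, -0.002]
contact_force: [-6.6, 4.8, 11.6]
opening: -0.001
finger_force: 5.5
```

```bash
python3 go.py .4795 -.301 .08 162.9
```

```text
d [-0.0004  0.0018 -0.0161] rv [ 0.0012 -0.0033  0.001 ]
yaw 162.95988185784887 q [-0.74  0.25  1.96 -0.    0.94 -2.02] F [-6.61  4.83 11.64] tau [ 0.87   1.006 -0.012]
```

Call:
hand_motion(
  motion=[0, 0, -0.03, 0, 0, 0, 0, 0, 0, -0.05, 0, 0, 0, 0, 0.04, -0.006, -0.05, 0, 0, 0, 0, 0.075, -0.0115, -0.04, 0, 0, 0, 0, 0.075, -0.0115, -0.035, 0, 0, 0, 0, 0.075, -0.0115, -0.035, 0, 0, 0, 0],
)

```text
time: 22.6
eef_pos: [0.4046, -0.2925, 0.0975]
tcp_rot: [0.149, 0.989, -0.0, 0.0]
contact_force: [-0.1, -0.3, -0.1]
opening: 0.003
finger_force: 0.0
```

```bash
python3 go.py .4045 -.290 .0625 162.9
```

```text
d [0.0008 0.0024 0.035 ] rv [-0.0004  0.001   0.0002]
yaw 162.9141525023334 q [-0.83  0.06  2.11  0.    0.98 -2.1 ] F [-0.11 -0.31 -0.12] tau [-0.02   0.018 -0.11 ]
```

Call:
hand_motion(
  motion=[0, 0.001, 0.015, 0, 0, 0, 0, 0, 0.001, 0.024, 0, 0, 0, 0, 0, 0.001, 0.03, 0, 0, 0, 0, 0, 0.001, 0.035, 0, 0, 0, 0, 0, 0.001, 0.035, 0, 0, 0, 0, 0, 0.001, 0.035, 0, 0, 0, 0],
)

```text
time: 23.35
eef_pos: [0.4045, -0.2908, 0.064]
tcp_rot: [0.148, 0.989, 0.001, -0.001]
contact_force: [-3.5, 4.9, 12.4]
opening: -0.001
finger_force: 6.2
```

```bash
python3 go.py .4045 -.290 .0625 162.9
```

```text
d [0.0002 0.0007 0.0015] rv [ 0.0014 -0.0018  0.001 ]
yaw 162.95484990111538 q [-0.83  0.11  2.12  0.    0.91 -2.1 ] F [-3.47  4.91 12.42] tau [ 0.912  0.715 -0.025]
```

Call:
hand_motion(
  motion=[0, 0, -0.03, 0, 0, 0, 0, 0, 0, -0.08, 0, 0, 0, 0, 0, 0, -0.12, 0, 0, 0, 0, 0, 0, -0.12, 0, 0, 0, 0],
)

```text
time: 23.85
eef_pos: [0.4063, -0.2932, 0.1865]
tcp_rot: [0.148, 0.989, -0.003, 0.004]
contact_force: [-0.6, -0.4, 0.4]
opening: -0.004
finger_force: 0.0
```

```bash
python3 - <<'E'
from h import *
print(ctrl.get_state()["contact_force"])
E
```

```text
[-0.55301863 -0.44995885  0.44105417]
```

Both buttons were pressed fully (stop felt at z = 0.064) and the arm is clear.

```bash
python3 -c "
from plant import ctrl
print(ctrl.sign_off())"
```

```text
the job is handed in; nothing more can be done
None
```

The job is handed in, at about 24 s of the 66 s allowed: the cam was turned by the key to its stop, the key stands upright in its stand, and the round and then the bar button were each pressed fully down; the hand-in call gave no verdict.

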